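Refit the oil spout on the quick coupler

TASK

Clip the yellow-handled pouring spout onto the oil pump: push the coupler's sleeve back until it stays back, then press the spout's plug fully home so that the sleeve springs forward and locks it, with the spout's tip over the drip tray. Leave the black-handled spout in its rack and do not knock over or push aside the goods on the table.

Things in the scene. Friction and masses are not known exactly. Their poses are not given: they have to be found in the camera images.
- pump_unit: Oil pump unit fixed to the table: a grey deck 50 mm high reaching from x -125 to +75 mm and y -65 to +205 mm in its frame. Origin: at table level, under the axis of its upright quick coupler (a steel tube, mouth upwards, in an aluminium sleeve with a blue ring); z up. An amber oil tank 106 mm across, 202 mm high, stands at (5, 148) mm, a black block 80 mm high at (50, 78) mm.
- coupler_mouth (a point): Centre of the coupler's mouth, on its axis, 116 mm above the unit's origin. The mouth is 37 mm across outside, funnelled from about 28 mm down to a 21 mm bore within 6 mm. The plug's flange comes to rest here. Axes as the unit's.
- drip_tray (a point): Centre of the round drip tray (72 mm across, dark with light bars), at deck height, 75 mm from the coupler's axis along the unit's -x.
- sleeve (a joint): Travel in m of the coupler's sleeve: 0 = forward (up), grows as it is pushed back (straight down), stop at 0.014. Spring: 5 N at 0, 9 N at 0.014. With the bore empty, pushed past 0.010 (aim for 0.012 or more) it is caught, and let go stays at about 0.0095. It springs forward to 0 by itself once the plug is fully home. While it is forward the plug cannot enter.
- sleeve_ring (a point): On the coupler's axis at the top face of the blue ring at the sleeve's lower end; moves with the sleeve, 76 mm above the unit's origin when forward. The blue ring is 56 mm across, 6 mm thick. Above it the knurled aluminium sleeve is 46 mm across, 36 mm long (top 4 mm under the mouth). Grip across the 46 mm and push down, or push down on the ring.
- yellow_spout: Pouring spout to fit, about 200 g, upright in one of the rack's two holes. Origin: centre of the underside of its flange (34 mm across, 5 mm thick); z up, spout arm along its own -x. Below is the steel plug, 39.5 mm long, 19 mm across, with a waist and tapered nose. Fully home, the origin is within 3 mm of the coupler's mouth; pressing in takes 3 to 8 N. Locked, it still swivels.
- yellow_spout_grip (a point): Centre of the yellow handle, on the spout's axis, 41 mm above its origin. The handle block is 30 mm (x) by 24 mm (y) by 42 mm high; grip it across the 24 mm, from above. Below it are a 24 mm round neck and the spout arm, 11 mm thick, up to 25 mm above the origin and 80 mm out from the axis.
- yellow_spout_tip (a point): Underside of the tip of the yellow spout's arm, 75 mm from its axis along its own -x, 3.5 mm above its origin.
- black_spout: A spout of the same shape with a black handle, in the rack's other hole, to be left there. Origin and axes as for the yellow one.
- rack: Wooden block fixed to the table, 85 mm (x) by 220 mm (y), 55 mm high; origin under its centre. Two holes 23 mm across and 45 mm deep, at y = -62 and +62 mm; the spouts' flanges rest on its top, 55 mm above its origin.
- honey_jar: Amber jar with a steel lid, 64 mm across, 75 mm high; origin under its centre.
- jam_jar: Dark red jar with a white lid, 64 mm across, 75 mm high; origin under its centre.
- oil_bottle: Amber bottle, 60 mm across, 210 mm high; origin under its centre.
- vinegar_bottle: Green bottle, 60 mm across, 210 mm high; origin under its centre.
- oil_carton: Cardboard carton, 65 by 65 by 170 mm high; origin under its centre.
- lime: A lime, 48 mm across, on the table; origin at its underside.
There are look-alikes about, which are no part of the job. Leave any blue or purple look-alike of the yellow_spout alone. What is shaped like the black_spout but orange or pink is not meant.

How it is judged (in metres and radians):
On the way, in this order (a step that is already met when the one before it is completed fails the run):
1. the sleeve is pushed back and stays caught with nothing touching it, the yellow spout still outside the coupler (value of joint sleeve above 0.008 m and contact force between anything else and sleeve below 0.2 N and distance between yellow_spout and coupler_mouth above 0.045 m), for 0.2 s.
2. the yellow spout's plug is fully home in the coupler and the sleeve has sprung forward over it (distance between yellow_spout and coupler_mouth below 0.004 m and value of joint sleeve below 0.002 m), for 0.2 s.
At the end, for the whole second after the job is handed in: The yellow spout stands upright (within 0.1 rad) in the coupler, its flange within 4 mm of the coupler's mouth, the sleeve sprung forward (joint under 2 mm), the spout's tip within 30 mm, seen from above, of the drip tray's centre, at rest; the black spout still stands in its rack (all of step 2 and angle between the z axis of yellow_spout and the z axis of pump_unit, either way round below 0.1 rad and horizontal distance between yellow_spout_tip and drip_tray below 0.03 m and linear speed of yellow_spout below 0.02 m/s and height (world z) of black_spout below 0.06 m and angle between black_spout's own z axis and vertical below 0.15 rad); the robot touches nothing.
It fails at once if the black spout is lifted or pushed out of its place (distance of black_spout from where it was at the start of the episode above 0.015 m or angle between black_spout's own z axis and vertical above 0.25 rad).
It fails at once if a jar, a bottle or the carton is pushed aside or knocked over (distance of any of honey_jar, jam_jar, oil_bottle, vinegar_bottle, oil_carton from where it was at the start of the episode above 0.03 m or angle between any of honey_jar, jam_jar, oil_bottle, vinegar_bottle, oil_carton's own z axis and vertical above 0.4 rad).
It fails at once if the lime is pushed aside (distance of lime from where it was at the start of the episode above 0.04 m).
It also fails if it takes over 51 s, if anything falls off the work surface, if the arm or the gripper's body presses on something with over 40 N, if the wrist force passes 120 N, or if a joint passes its speed limit or range.

ROBOT

A 6-joint arm with a two-finger parallel gripper is mounted at the origin on the work surface. World frame = base frame: x ahead of the robot, y to its left, z up, the work surface at z = 0. Lengths are in m, angles in degrees, forces in N, time in s.
With the tool pointing down it reaches from about 0.3 to 0.75 m from the base axis. Payload 8.5 kg.
Tool frame: the origin (TCP) lies on the centre line of the jaws, within the pads' length; the fingertips stand 17 mm ahead of it and the grasp point (between the pads) lies 2 mm behind it (env.tip_extent is the distance from the TCP to the fingertips, in m); z points along the fingers, y is the direction in which the jaws open and shut (so a half turn about z gives the same grasp; the last joint's range is limited). The gripper opens to 85 mm and grips with 20 to 120 N. Pads are 22 mm wide; open, the fingers measure 114 mm over their backs; the gripper's body (76 mm by 85 mm) begins 54 mm behind the grasp point. The pads swing forward as they close: fully open they stand 13 mm farther back than shut.
Start: joints at [-85.159, 21.807, 74.336, -0, 83.858, -12.336], TCP at [0.162, -0.525, 0.248] pointing down, gripper open.
Joint ranges: [-178.18, 178.18], [-50.72, 133.34], [12.68, 142.11], [-81.47, 261.47], [9.98, 163.14], [-165.26, 165.26]. Speed limits (degrees/s): [136.94, 136.94, 180, 180, 180, 180].

INTERFACE

Orientations are given as a 3x3 rotation matrix whose columns are the frame's x, y, z axes.
In Python, from rig import telemetry, get_image, camera_params, close_job, env gives the robot as it stands.
- The arm moves only by the tool apply_moves, never from a script. Its argument "motion" is a list of rows, each an object of numbers: "tx", "ty", "tz": the shift along the tool's x, y, z in cm; "turn": the turn about the tool's z in degrees; "jaw": the gripper's target within -1 to 1 (fully open at 1, half-way at 0, shut at -1). In form: [{"tx": .., "ty": .., "tz": .., "turn": .., "jaw": ..}, ...]. A call has 1 to 5 rows; each row is the pose to reach, as a shift and turn from the pose measured when the call began, along the tool's axes at that moment; what a row does not reach only later rows make up. A row lasts 1/12 s, in which the tool goes at most 41.7 mm and 7.16 degrees, less where a joint would pass 70% of its speed; a pose out of reach is approached as far as the arm can. A call with a gripper value outside its range is refused whole. The fingers move at their own pace and stop on an object; "squeeze" is the grip in N (left out, the last holds). Time passes only in rows, so rows that repeat a pose let the fingers close. It gives the time, the measured TCP pose, the force and the opening at its end, in the units of the state.
- telemetry.observe(): the state, without advancing time (a new reading comes with each control period).
- get_image(name): name is "scene" or "side" or "wrist"; returns (picture, depth): 420x560x3 uint8, red, green, blue; 420x560 float32, m along the optical axis (not along the pixel's ray), 0 where there is no reading.
- camera_params(name): a dict with "fx", "fy", "cx", "cy" (pixels), "D" ([k1, k2, p1, p2, k3] as OpenCV has them; the pictures are not rectified), "rvec" (rotation vector, rad) and "tvec" (3), from world to camera coordinates, as OpenCV has them. Camera axes: x right, y down, z forward; pixel columns grow to the right and rows downward; lengths in m; the calibration is good to about 2 mm. A picture is of the moment at which its call begins: read the wrist's pose just before it. camera_params takes no time and is no camera call; for the wrist camera it gives the pose at the moment of the call.
- close_job(): hands the job in, once; it reports no verdict.
The state is a dict: "time_s": time; "q": joint angles; "qvel": joint speeds; "joint_efforts": joint torques, N m; "position": TCP position; "tool_rot": TCP orientation; "ft_force": force on the tool from outside, world axes, zero at the start; "wrist_torque": the same for the moment, N m; "grip_width": finger opening in m.
Only numpy, scipy, OpenCV 4.12 (cv2) and the standard library are available. Lean on these libraries where they do the work, as an engineer would, in place of code of your own. Each camera call takes 0.05 s, during which the arm holds its last target. There are 200 camera calls.

## Working session

There is one attempt and no reset: what is moved stays moved. The work goes in short steps, Python scripts to look and compute and a tool call to move; the robot and the scene stay as the last step left them, time stands still between calls to the robot, and variables do not carry over. Pictures are saved under pics/ and viewed, about 8 in all and at most 12, crops included, and the job is handed in when it is done.

Besides the shell and the picture viewer there is one more tool, called after "Call:" as name([rows], argument=value, ...), one row to a line, values as JSON. apply_moves: Moves the arm, as the interface text tells. Its arguments: {"type":"object","properties":{"motion":{"type":"array"},"squeeze":{"type":"number"}},"required":["motion"]}

```bash
ls; mkdir -p pics; cat > h.py <<'E'
import numpy as np, cv2, pickle
from rig import telemetry, get_image, camera_params, close_job, env
def snap(n,tag):
    p=camera_params(n); im,d=get_image(n); pickle.dump((im,d,p),open(f'pics/{tag}.pkl','wb')); cv2.imwrite(f'pics/{tag}.png',im[:,:,::-1]); return im,d,p
def load(tag): return pickle.load(open(f'pics/{tag}.pkl','rb'))
def KD(p): return np.array([[p['fx'],0,p['cx']],[0,p['fy'],p['cy']],[0,0,1.]]),np.array(p['D'],float)
def ray(p,uv):
    K,D=KD(p); x=cv2.undistortPoints(np.array([[uv]],float),K,D)[0,0]; R=cv2.Rodrigues(np.array(p['rvec'],float))[0]
    t=np.array(p['tvec'],float).ravel(); return -R.T@t, R.T@np.array([x[0],x[1],1.])
def atz(p,uv,z): c,d=ray(p,uv); return c+d*(z-c[2])/d[2]
def dep(p,d,uv):
    c,r=ray(p,uv); u,v=map(int,map(round,uv)); w=d[v-1:v+2,u-1:u+2]; return c+r*np.median(w[w>0])
def proj(p,X):
    K,D=KD(p); return cv2.projectPoints(np.array([X],float),np.array(p['rvec'],float),np.array(p['tvec'],float),K,D)[0][0,0]
def tri(a):
    A=0;b=0
    for p,uv in a:
        c,d=ray(p,uv); d/=np.linalg.norm(d); M=np.eye(3)-np.outer(d,d); A=A+M; b=b+M@c
    X=np.linalg.solve(A,b); return X,[np.round(proj(p,X)-uv,1) for p,uv in a]
E
python3 - <<'E'
from h import *
a=snap('scene','s0')[0];b=snap('side','d0')[0];snap('wrist','w0')
for n in('s0','d0'):
    im,d,p=load(n); print(n,ray(p,(280,210)))
cv2.imwrite('pics/s0x.png',cv2.resize(a[:,:,::-1],(800,600),interpolation=cv2.INTER_CUBIC))
cv2.imwrite('pics/d0x.png',cv2.resize(b[:,:,::-1],(800,600),interpolation=cv2.INTER_CUBIC))
s=telemetry.observe();print(s)
E
```

```text
pics
s0 (array([1.56950316, 0.17055563, 0.81976766]), array([-0.81024374, -0.14703635, -0.56736645]))
d0 (array([ 0.4441013 , -1.01250515,  0.8022073 ]), array([ 0.08078053,  0.79680069, -0.59888943]))
{'time_s': 0.15, 'q': array([-8.51577549e+01,  2.18327109e+01,  7.43710418e+01, -1.06707984e-05,
        8.38576561e+01, -1.23353010e+01]), 'qvel': array([ 0.01832605, -0.11222784, -0.18738934, -0.04460547, -0.031041  ,
       -0.00709044]), 'joint_efforts': array([ 3.46022316e-03, -4.48624456e+01, -2.31344301e+01, -2.06037316e-05,
        3.80831509e-03,  2.73040769e-06]), 'position': array([ 0.16241887, -0.52526816,  0.24787008]), 'tool_rot': array([[ 9.55394179e-01,  2.95333631e-01, -9.06567265e-05],
       [ 2.95333556e-01, -9.55393610e-01,  1.06794535e-03],
       [ 2.28787320e-04, -1.04708274e-03, -9.99999426e-01]]), 'ft_force': array([-0.79448747, -0.47277311, -0.64358241]), 'wrist_torque': array([-0.00904925,  0.02379719, -0.00696556]), 'grip_width': 0.08536335210031205}
```

View pics/s0x.png

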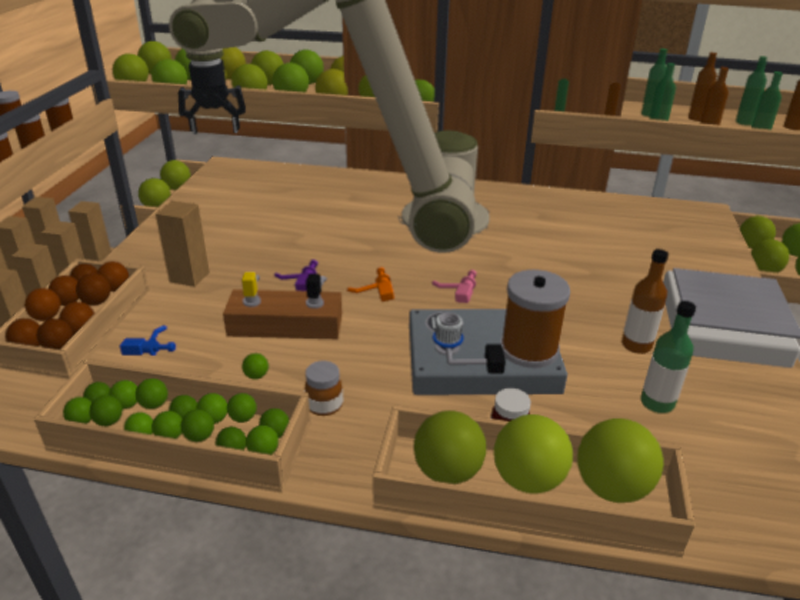

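View pics/d0x.png

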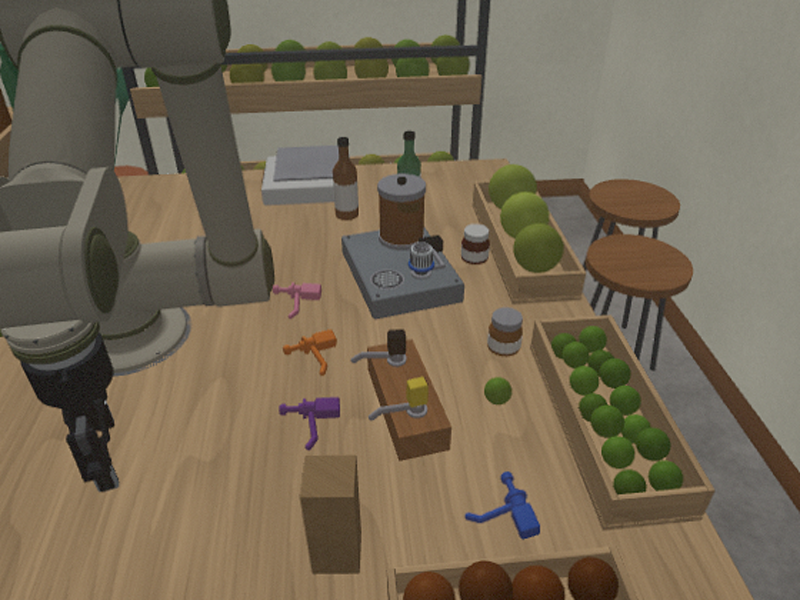

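Candidates: the yellow handle is at scene (250,283) and side (417,390), upright in the rack. The black one is at scene (314,283) and side (397,342). The purple, orange, pink and blue look-alikes lie loose on the table. The upright yellow one is the one meant, so I'll confirm it in enlarged crops.

```bash
python3 - <<'E'
from h import *
def crop(n,u,v,w,h,s=5):
    im=load(n)[0][v:v+h,u:u+w,::-1]; return cv2.resize(im,None,fx=s,fy=s,interpolation=cv2.INTER_CUBIC)
# each 80x60 px -> 400x300
A=crop('s0',275,205,80,60);B=crop('d0',240,155,80,60);C=crop('s0',150,180,80,60);D=crop('d0',240,250,80,60)
cv2.imwrite('pics/m.png',np.vstack([np.hstack([A,B]),np.hstack([C,D])]))
E
```

```text
(no output)
```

View pics/m.png

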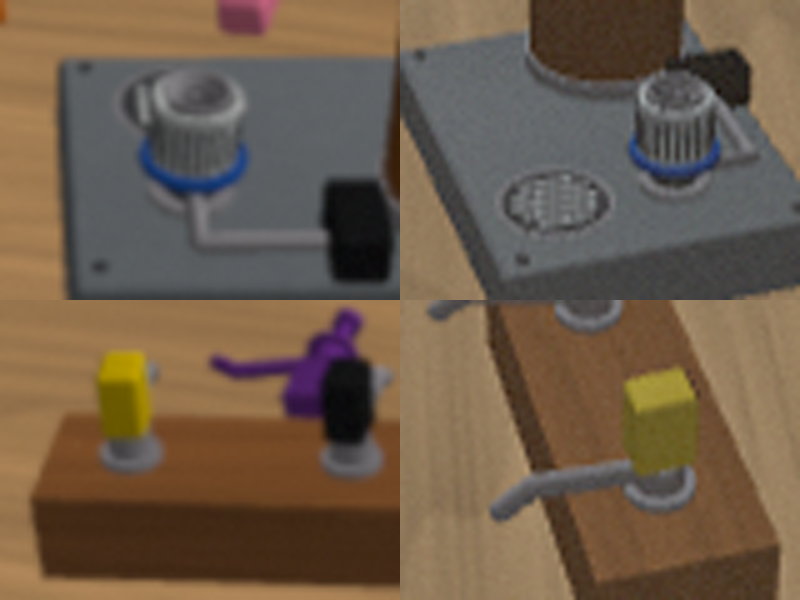

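The crops confirm it. The yellow-handled spout stands upright in the rack's near hole, with its arm pointing towards -x. The coupler is on the deck, with the tray on its -x side.

```bash
python3 - <<'E'
from h import *
s=load('s0');d=load('d0');np.set_printoptions(precision=4,suppress=True)
for n,a,b in [('mouth',(314.6,223.4),(295.2,173)),('ytop',(175.2,192),(292.2,268.2)),('yflange',(176.2,210.4),(291.8,287.4))]:
    print(n,*tri([(s[2],a),(d[2],b)]))
print('tray',atz(d[2],(271.4,195.2),.05),dep(d[2],d[1],(271.4,195.2)))
print('tip',dep(d[2],d[1],(260,291.5)),atz(d[2],(260,291.5),.062))
q=telemetry.observe();p=camera_params('wrist');R=q['tool_rot'];c,r=ray(p,(280,210))
print('wristcam in tool',R.T@(c-q['position']),R.T@r, R.T@ (cv2.Rodrigues(np.array(p['rvec']))[0].T), p['fx'])
for n,X in [('lime',(179,256)),('honey',(226,260)),('black',(220,198)),('blackflange',(220,211))]: print(n,dep(s[2],s[1],X))
for n,X in [('carton',(231,333)),('blackflange',(278,250)),('rackcorner',(257,243)),('rackc2',(279,308))]: print(n,dep(d[2],d[1],X))
E
```

```text
mouth [0.5996 0.0828 0.112 ] [array([-0.2,  0.2]), array([-0.1, -0.2])]
ytop [ 0.5405 -0.3101  0.1141] [array([-0.8,  0.7]), array([-0.9, -1. ])]
yflange [ 0.5412 -0.3127  0.0542] [array([-0.4,  0.4]), array([-0.5, -0.5])]
tray [0.5275 0.064  0.05  ] [0.5277 0.0662 0.0485]
tip [ 0.4684 -0.3317  0.067 ] [ 0.4686 -0.3271  0.062 ]
wristcam in tool [ 0.0795 -0.0008 -0.1246] [-0.3229  0.0153  0.9465] [[-0.0007 -0.9504 -0.3111]
 [ 1.     -0.0008  0.0001]
 [-0.0004 -0.3111  0.9504]] 290.523925778907
lime [ 0.7067 -0.2425  0.0379]
honey [ 0.7375 -0.1088  0.0742]
black [ 0.5359 -0.182   0.1115]
blackflange [ 0.5296 -0.1867  0.0639]
carton [ 0.4083 -0.5186  0.1691]
blackflange [ 0.5214 -0.2011  0.0694]
rackcorner [ 0.472  -0.1506  0.0527]
rackc2 [ 0.5077 -0.3643  0.045 ]
```

Call:
apply_moves([
  {"tx": 59.7, "ty": -45.2, "tz": 0, "turn": 3},
  {"tx": 59.7, "ty": -45.2, "tz": 0, "turn": 3},
  {"tx": 59.7, "ty": -45.2, "tz": 0, "turn": 3},
  {"tx": 59.7, "ty": -45.2, "tz": 0, "turn": 3},
  {"tx": 59.7, "ty": -45.2, "tz": 0, "turn": 3},
])

```text
invalid input
```

Call:
apply_moves([
  {"tx": 59.7, "ty": -45.2, "tz": 0, "turn": 3, "jaw": 1},
  {"tx": 59.7, "ty": -45.2, "tz": 0, "turn": 3, "jaw": 1},
  {"tx": 59.7, "ty": -45.2, "tz": 0, "turn": 3, "jaw": 1},
  {"tx": 59.7, "ty": -45.2, "tz": 0, "turn": 3, "jaw": 1},
  {"tx": 59.7, "ty": -45.2, "tz": 0, "turn": 3, "jaw": 1},
])

```text
time_s: 0.57
position: [0.2845, -0.3544, 0.2482]
tool_rot: [[0.97, 0.244, -0.0], [0.244, -0.97, 0.001], [0.0, -0.001, -1.0]]
ft_force: [0.7, -0.4, 0.4]
grip_width: 0.0855
```

Call:
apply_moves([
  {"tx": 41.2, "ty": -34.7, "tz": 0, "turn": 0, "jaw": 1},
  {"tx": 41.2, "ty": -34.7, "tz": 0, "turn": 0, "jaw": 1},
  {"tx": 41.2, "ty": -34.7, "tz": 0, "turn": 0, "jaw": 1},
  {"tx": 41.2, "ty": -34.7, "tz": 0, "turn": 0, "jaw": 1},
  {"tx": 41.2, "ty": -34.7, "tz": 0, "turn": 0, "jaw": 1},
])

```text
time_s: 0.98
position: [0.4062, -0.1851, 0.2486]
tool_rot: [[0.97, 0.244, -0.0], [0.244, -0.97, 0.001], [0.0, -0.001, -1.0]]
ft_force: [0.8, -0.7, 0.0]
grip_width: 0.0853
```

Call:
apply_moves([
  {"tx": 25.2, "ty": -21.2, "tz": 0, "turn": 0, "jaw": 1},
  {"tx": 25.2, "ty": -21.2, "tz": 0, "turn": 0, "jaw": 1},
  {"tx": 25.2, "ty": -21.2, "tz": 0, "turn": 0, "jaw": 1},
  {"tx": 25.2, "ty": -21.2, "tz": 0, "turn": 0, "jaw": 1},
  {"tx": 25.2, "ty": -21.2, "tz": 0, "turn": 0, "jaw": 1},
])

```text
time_s: 1.4
position: [0.5278, -0.0157, 0.2487]
tool_rot: [[0.97, 0.244, -0.0], [0.244, -0.97, 0.001], [-0.0, -0.001, -1.0]]
ft_force: [0.0, -0.7, 0.5]
grip_width: 0.0852
```

Call:
apply_moves([
  {"tx": 9.4, "ty": -7.8, "tz": 0, "turn": 0, "jaw": 1},
  {"tx": 9.4, "ty": -7.8, "tz": 0, "turn": 0, "jaw": 1},
  {"tx": 9.4, "ty": -7.8, "tz": 0, "turn": 0, "jaw": 1},
  {"tx": 9.4, "ty": -7.8, "tz": 0, "turn": 0, "jaw": 1},
  {"tx": 9.4, "ty": -7.8, "tz": 0, "turn": 0, "jaw": 1},
])

```text
time_s: 1.82
position: [0.6002, 0.0845, 0.2477]
tool_rot: [[0.969, 0.247, -0.002], [0.247, -0.969, 0.001], [-0.001, -0.002, -1.0]]
ft_force: [-0.3, -1.7, 0.1]
grip_width: 0.0857
```

```bash
python3 - <<'E'
from h import *
im,d,p=snap('wrist','w1');cv2.imwrite('pics/w1x.png',cv2.resize(im[:,:,::-1],(800,600),interpolation=cv2.INTER_CUBIC))
print(telemetry.observe()['position'],proj(p,(.5996,.0828,.116)))
E
```

```text
[0.59972646 0.08325414 0.24808265] [278.28345182 202.69375462]
```

View pics/w1x.png

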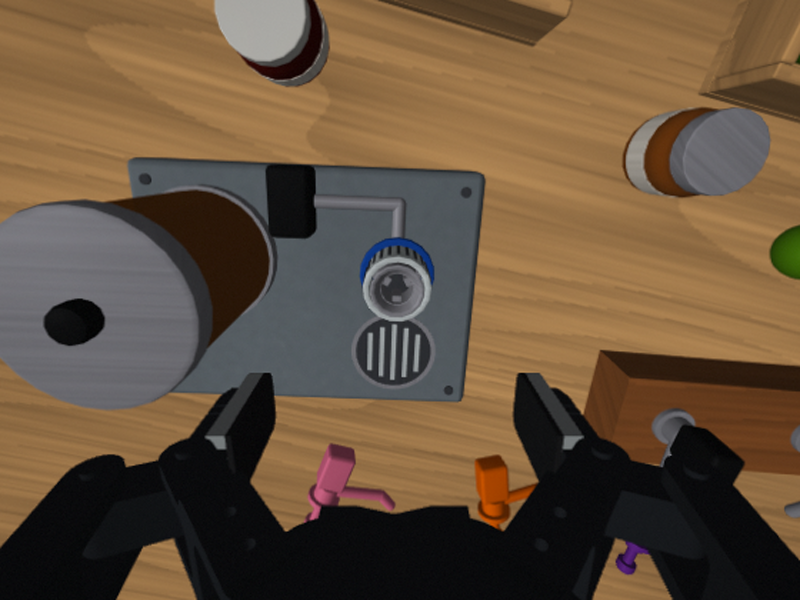

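Mouth measured at about (398,289), which matches the triangulated position to within 1 px. The jaws are clear of the tank and block, so I'll descend and grip the sleeve.

Call:
apply_moves([
  {"tx": 0, "ty": 0, "tz": 4, "turn": 0, "jaw": 1},
  {"tx": 0, "ty": 0, "tz": 8, "turn": 0, "jaw": 1},
  {"tx": 0, "ty": 0, "tz": 12, "turn": 0, "jaw": 1},
  {"tx": 0, "ty": 0, "tz": 15, "turn": 0, "jaw": 1},
  {"tx": 0, "ty": 0, "tz": 15, "turn": 0, "jaw": 0.3},
], squeeze=40)

```text
time_s: 2.28
position: [0.596, 0.082, 0.0927]
tool_rot: [[0.97, 0.243, -0.013], [0.243, -0.97, 0.002], [-0.012, -0.005, -1.0]]
ft_force: [-1.3, 0.2, -0.3]
grip_width: 0.0756
```

Call:
apply_moves([
  {"tx": 0, "ty": 0, "tz": 0, "turn": 0, "jaw": -1},
  {"tx": 0, "ty": 0, "tz": 0, "turn": 0, "jaw": -1},
  {"tx": 0, "ty": 0, "tz": 0, "turn": 0, "jaw": -1},
  {"tx": 0, "ty": 0, "tz": 0, "turn": 0, "jaw": -1},
  {"tx": 0, "ty": 0, "tz": 0, "turn": 0, "jaw": -1},
])

```text
time_s: 2.7
position: [0.5963, 0.0819, 0.0947]
tool_rot: [[0.97, 0.244, -0.011], [0.244, -0.97, 0.001], [-0.01, -0.004, -1.0]]
ft_force: [-3.6, 1.2, 4.7]
grip_width: 0.0454
```

```bash
python3 - <<'E'
from h import *
im,d,p=load('w1');np.set_printoptions(precision=4,suppress=True)
f=lambda u,v,z:atz(p,(u*.7,v*.7),z)
print('mouth',f(398,289,.116),'tray',f(393,352,.05),'bolts',f(466,192,.05),f(448,390,.05),f(145,180,.05))
t=f(393,352,.05)-f(398,289,.116);print(np.degrees(np.arctan2(-t[1],-t[0])),np.hypot(*t[:2]))
b=f(466,192,.05)-f(145,180,.05);print('y axis dir',np.degrees(np.arctan2(b[0],-b[1])))
print(telemetry.observe())
E
```

```text
mouth [0.6    0.0826 0.116 ] tray [0.5244 0.0669 0.05  ] bolts [0.6671 0.0463 0.05  ] [0.5006 0.0108 0.05  ] [0.616  0.2808 0.05  ]
11.696656171284623 0.07726385073512361
y axis dir 12.299695665079478
{'time_s': 2.7, 'q': array([-3.449 , 35.376 , 77.8154,  0.0337, 67.4177, 72.4337]), 'qvel': array([ 0.0743,  0.1614,  0.264 , -0.0164, -0.4276,  0.0041]), 'joint_efforts': array([ -0.7028, -50.1253, -19.7482,   0.1425,  -0.8999,   0.0511]), 'position': array([0.5963, 0.0819, 0.0947]), 'tool_rot': array([[ 0.9698,  0.2437, -0.0106],
       [ 0.2437, -0.9699,  0.0012],
       [-0.01  , -0.0037, -0.9999]]), 'ft_force': array([-3.6184,  1.1962,  4.6809]), 'wrist_torque': array([-0.1306,  0.5684,  0.0764]), 'grip_width': 0.04537549308832358}
```

Call:
apply_moves([
  {"tx": 0, "ty": 0, "tz": 0.5, "turn": 0, "jaw": -1},
  {"tx": 0, "ty": 0, "tz": 1.0, "turn": 0, "jaw": -1},
  {"tx": 0, "ty": 0, "tz": 1.4, "turn": 0, "jaw": -1},
  {"tx": 0, "ty": 0, "tz": 1.4, "turn": 0, "jaw": -1},
  {"tx": 0, "ty": 0, "tz": 1.4, "turn": 0, "jaw": -1},
], squeeze=60)

```text
time_s: 3.12
position: [0.5963, 0.0819, 0.0825]
tool_rot: [[0.97, 0.244, -0.009], [0.244, -0.97, 0.001], [-0.008, -0.003, -1.0]]
ft_force: [-4.7, 0.1, 8.3]
grip_width: 0.045
```

Call:
apply_moves([
  {"tx": 0, "ty": 0, "tz": 0.3, "turn": 0, "jaw": -1},
  {"tx": 0, "ty": 0, "tz": 0.3, "turn": 0, "jaw": -1},
  {"tx": 0, "ty": 0, "tz": 0.3, "turn": 0, "jaw": -1},
])

```text
time_s: 3.37
position: [0.5963, 0.0819, 0.0815]
tool_rot: [[0.97, 0.244, -0.008], [0.244, -0.97, 0.001], [-0.007, -0.002, -1.0]]
ft_force: [-6.6, -0.1, 8.8]
grip_width: 0.0448
```

Call:
apply_moves([
  {"tx": 0, "ty": 0, "tz": 0, "turn": 0, "jaw": 1},
  {"tx": 0, "ty": 0, "tz": 0, "turn": 0, "jaw": 1},
  {"tx": 0, "ty": 0, "tz": 0, "turn": 0, "jaw": 1},
  {"tx": 0, "ty": 0, "tz": 0, "turn": 0, "jaw": 1},
  {"tx": 0, "ty": 0, "tz": 0, "turn": 0, "jaw": 1},
])

```text
time_s: 3.78
position: [0.5965, 0.0818, 0.0815]
tool_rot: [[0.97, 0.244, -0.007], [0.244, -0.97, 0.001], [-0.007, -0.002, -1.0]]
ft_force: [0.5, -0.4, -0.7]
grip_width: 0.0855
```

Call:
apply_moves([
  {"tx": 0.3, "ty": 0, "tz": -4, "turn": 0, "jaw": 1},
  {"tx": 0.3, "ty": 0, "tz": -8, "turn": 0, "jaw": 1},
  {"tx": 0.3, "ty": 0, "tz": -12, "turn": 0, "jaw": 1},
  {"tx": 0.3, "ty": 0, "tz": -16, "turn": 0, "jaw": 1},
  {"tx": 0.3, "ty": 0, "tz": -17, "turn": 0, "jaw": 1},
])

```text
time_s: 4.2
position: [0.6021, 0.0824, 0.2583]
tool_rot: [[0.97, 0.244, 0.004], [0.244, -0.97, -0.0], [0.003, 0.001, -1.0]]
ft_force: [0.2, -0.2, 0.6]
grip_width: 0.0856
```

```bash
python3 - <<'E'
from h import *
im,d,p=snap('side','d1')
B=load('d0')[0][155:215,240:320,::-1];A=im[155:215,240:320,::-1]
cv2.imwrite('pics/m1.png',cv2.resize(np.hstack([B,A]),None,fx=5,fy=5,interpolation=cv2.INTER_CUBIC))
print(telemetry.observe()['position'])
E
```

```text
[0.60203142 0.08243922 0.25730816]
```

View pics/m1.png

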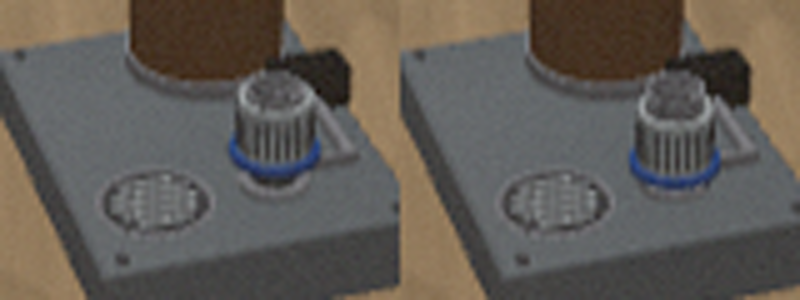

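The sleeve is lower than before (ring down, tube mouth exposed), so it is caught. Next I'll go to the yellow spout.

Call:
apply_moves([
  {"tx": -15.5, "ty": 36.7, "tz": 0, "turn": 0, "jaw": 1},
  {"tx": -15.5, "ty": 36.7, "tz": 0, "turn": 0, "jaw": 1},
  {"tx": -15.5, "ty": 36.7, "tz": 0, "turn": 0, "jaw": 1},
  {"tx": -15.5, "ty": 36.7, "tz": 0, "turn": 0, "jaw": 1},
  {"tx": -15.5, "ty": 36.7, "tz": 0, "turn": 0, "jaw": 1},
])

```text
time_s: 4.67
position: [0.5687, -0.1252, 0.2533]
tool_rot: [[0.97, 0.244, 0.001], [0.244, -0.97, 0.001], [0.001, -0.0, -1.0]]
ft_force: [0.9, 0.5, 0.2]
grip_width: 0.0853
```

Call:
apply_moves([
  {"tx": -7.4, "ty": 17.6, "tz": 0, "turn": 0, "jaw": 1},
  {"tx": -7.4, "ty": 17.6, "tz": 0, "turn": 0, "jaw": 1},
  {"tx": -7.4, "ty": 17.6, "tz": 0, "turn": 0, "jaw": 1},
  {"tx": -7.4, "ty": 17.6, "tz": 0, "turn": 0, "jaw": 1},
  {"tx": -7.4, "ty": 17.6, "tz": 0, "turn": 0, "jaw": 1},
])

```text
time_s: 5.08
position: [0.5386, -0.3176, 0.2514]
tool_rot: [[0.97, 0.242, -0.001], [0.242, -0.97, 0.001], [-0.0, -0.002, -1.0]]
ft_force: [-0.4, 0.0, 0.8]
grip_width: 0.0854
```

```bash
python3 - <<'E'
from h import *
im,d,p=snap('wrist','w2');cv2.imwrite('pics/w2x.png',cv2.resize(im[:,:,::-1],(800,600),interpolation=cv2.INTER_CUBIC))
s=telemetry.observe();print(s['position'],s['tool_rot'],proj(p,(.541,-.312,.117)))
E
```

```text
[ 0.53797621 -0.32083649  0.25080019] [[ 9.71013633e-01  2.39021124e-01 -1.19437274e-03]
 [ 2.39021724e-01 -9.71014143e-01  3.86309227e-04]
 [-1.06741676e-03 -6.60592558e-04 -9.99999212e-01]] [271.36296797 197.19963058]
```

View pics/w2x.png

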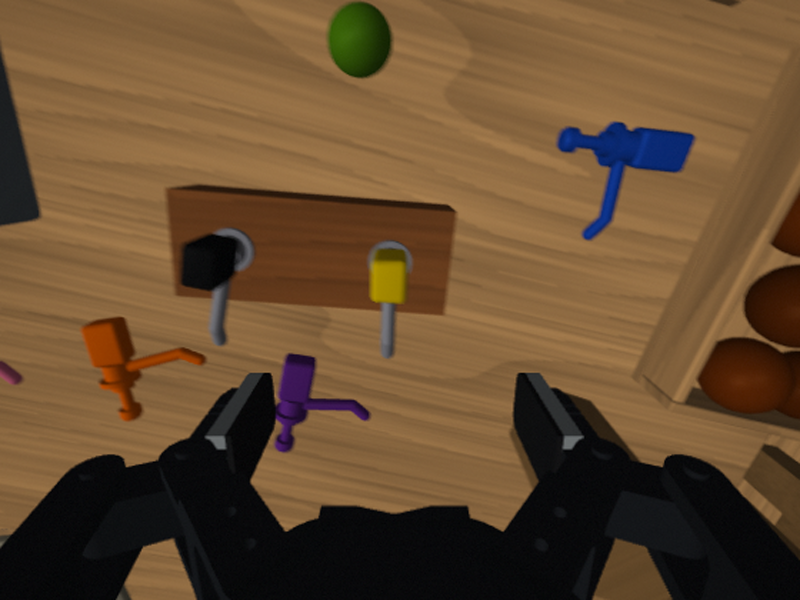

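Call:
apply_moves([
  {"tx": 0.4, "ty": -0.76, "tz": 3, "turn": 1.5, "jaw": 1},
  {"tx": 0.4, "ty": -0.76, "tz": 6, "turn": 1.5, "jaw": 1},
  {"tx": 0.4, "ty": -0.76, "tz": 9, "turn": 1.5, "jaw": 1},
  {"tx": 0.4, "ty": -0.76, "tz": 9, "turn": 1.5, "jaw": 0.5},
  {"tx": 0.4, "ty": -0.76, "tz": 9, "turn": 1.5, "jaw": 0.2},
])

```text
time_s: 5.55
position: [0.5396, -0.3119, 0.1596]
tool_rot: [[0.977, 0.214, -0.004], [0.214, -0.977, 0.003], [-0.003, -0.004, -1.0]]
ft_force: [0.2, -0.3, 0.9]
grip_width: 0.064
```

```bash
python3 - <<'E'
from h import *
np.set_printoptions(precision=4,suppress=True)
im,d,p=load('w2');f=lambda u,v,z:atz(p,(u*.7,v*.7),z)
print(f(388.5,284,.117),f(388,353,.062), dep(p,d,(272,199)))
s=telemetry.observe();print(s['position'],s['tool_rot'],s['grip_width'])
snap('wrist','w3'); cv2.imwrite('pics/w3x.png',cv2.resize(load('w3')[0][150:400,150:410,::-1],None,fx=2.4,fy=2.4,interpolation=cv2.INTER_CUBIC))
E
```

```text
[ 0.5396 -0.3129  0.117 ] [ 0.4651 -0.33    0.062 ] [ 0.5393 -0.313   0.1164]
[ 0.5396 -0.3119  0.1596] [[ 0.9769  0.2136 -0.004 ]
 [ 0.2136 -0.9769  0.0028]
 [-0.0033 -0.0036 -1.    ]] 0.06404449337772995
```

View pics/w3x.png

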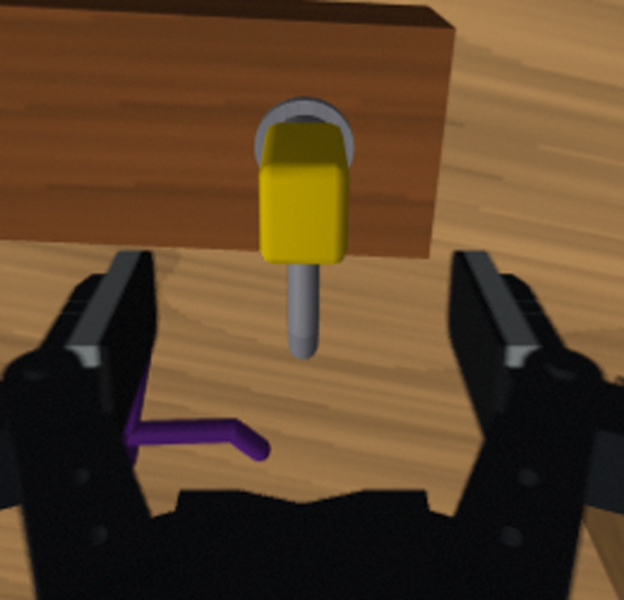

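The handle is midway between the jaws at (303,215) and the arm runs parallel to the tool's x axis, so it is well aligned. I'll descend and grip.

Call:
apply_moves([
  {"tx": 0, "ty": 0.1, "tz": 3, "turn": 0, "jaw": 0.2},
  {"tx": 0, "ty": 0.1, "tz": 6, "turn": 0, "jaw": 0.2},
  {"tx": 0, "ty": 0.1, "tz": 6.2, "turn": 0, "jaw": 0.2},
  {"tx": 0, "ty": 0.1, "tz": 6.2, "turn": 0, "jaw": 0},
  {"tx": 0, "ty": 0.1, "tz": 6.2, "turn": 0, "jaw": -1},
], squeeze=60)

```text
time_s: 6.02
position: [0.5414, -0.3142, 0.102]
tool_rot: [[0.977, 0.214, 0.002], [0.214, -0.977, -0.002], [0.001, 0.003, -1.0]]
ft_force: [0.3, -0.8, 0.4]
grip_width: 0.0319
```

Call:
apply_moves([
  {"tx": 0, "ty": 0, "tz": 0, "turn": 0, "jaw": -1},
  {"tx": 0, "ty": 0, "tz": 0, "turn": 0, "jaw": -1},
  {"tx": 0, "ty": 0, "tz": 0, "turn": 0, "jaw": -1},
  {"tx": 0, "ty": 0, "tz": 0, "turn": 0, "jaw": -1},
  {"tx": 0, "ty": 0, "tz": 0, "turn": 0, "jaw": -1},
])

```text
time_s: 6.43
position: [0.5417, -0.3141, 0.1028]
tool_rot: [[0.977, 0.214, 0.003], [0.214, -0.977, -0.003], [0.002, 0.003, -1.0]]
ft_force: [-0.2, 3.9, 3.4]
grip_width: 0.0233
```

Call:
apply_moves([
  {"tx": 0, "ty": 0, "tz": -2, "turn": 0, "jaw": -1},
  {"tx": 0, "ty": 0, "tz": -5, "turn": 0, "jaw": -1},
  {"tx": 0, "ty": 0, "tz": -8, "turn": 0, "jaw": -1},
  {"tx": 0, "ty": 0, "tz": -11, "turn": 0, "jaw": -1},
  {"tx": 0, "ty": 0, "tz": -14, "turn": 0, "jaw": -1},
])

```text
time_s: 6.85
position: [0.5412, -0.3141, 0.2444]
tool_rot: [[0.977, 0.214, 0.003], [0.214, -0.977, -0.004], [0.002, 0.005, -1.0]]
ft_force: [1.0, -0.2, -1.7]
grip_width: 0.023
```

Call:
apply_moves([
  {"tx": 14.4, "ty": -37.5, "tz": 0, "turn": 0, "jaw": -1},
  {"tx": 14.4, "ty": -37.5, "tz": 0, "turn": 0, "jaw": -1},
  {"tx": 14.4, "ty": -37.5, "tz": 0, "turn": 0, "jaw": -1},
  {"tx": 14.4, "ty": -37.5, "tz": 0, "turn": 0, "jaw": -1},
  {"tx": 14.4, "ty": -37.5, "tz": 0, "turn": 0, "jaw": -1},
])

```text
time_s: 7.27
position: [0.5728, -0.1064, 0.2432]
tool_rot: [[0.977, 0.213, 0.004], [0.213, -0.977, -0.005], [0.003, 0.006, -1.0]]
ft_force: [0.7, -1.0, -1.6]
grip_width: 0.023
```

Call:
apply_moves([
  {"tx": 7.1, "ty": -18.3, "tz": 0, "turn": 0, "jaw": -1},
  {"tx": 7.1, "ty": -18.3, "tz": 0, "turn": 0, "jaw": -1},
  {"tx": 7.1, "ty": -18.3, "tz": 0, "turn": 0, "jaw": -1},
  {"tx": 7.1, "ty": -18.3, "tz": 0, "turn": 0, "jaw": -1},
  {"tx": 7.1, "ty": -18.3, "tz": 0, "turn": 0, "jaw": -1},
])

```text
time_s: 7.68
position: [0.6035, 0.0904, 0.2425]
tool_rot: [[0.977, 0.214, 0.005], [0.214, -0.977, -0.005], [0.004, 0.006, -1.0]]
ft_force: [0.9, -0.2, -1.4]
grip_width: 0.023
```

Call:
apply_moves([
  {"tx": 0, "ty": 0, "tz": 0, "turn": 0, "jaw": -1},
])

```text
time_s: 7.77
position: [0.6038, 0.0952, 0.2423]
tool_rot: [[0.976, 0.219, 0.007], [0.219, -0.976, -0.004], [0.005, 0.005, -1.0]]
ft_force: [0.2, 0.1, -1.6]
grip_width: 0.0231
```

Call:
apply_moves([
  {"tx": -0.46, "ty": 1.2, "tz": 1, "turn": 0, "jaw": -1},
  {"tx": -0.46, "ty": 1.2, "tz": 1.7, "turn": 0, "jaw": -1},
  {"tx": -0.46, "ty": 1.2, "tz": 1.7, "turn": 0, "jaw": -1},
  {"tx": -0.46, "ty": 1.2, "tz": 1.7, "turn": 0, "jaw": -1},
])

```text
time_s: 8.1
position: [0.6021, 0.0818, 0.2251]
tool_rot: [[0.976, 0.218, 0.006], [0.218, -0.976, -0.004], [0.005, 0.006, -1.0]]
ft_force: [-0.1, -0.1, -1.8]
grip_width: 0.0234
```

```bash
python3 - <<'E'
from h import *
np.set_printoptions(precision=4,suppress=True)
snap('scene','s2');snap('side','d2')
s=telemetry.observe();print(s['position'],s['tool_rot'])
def crop(n,u,v,w,h,k): return cv2.resize(load(n)[0][v:v+h,u:u+w,::-1],None,fx=k,fy=k,interpolation=cv2.INTER_CUBIC)
cv2.imwrite('pics/m2.png',np.hstack([crop('s2',285,170,57,80,7),crop('d2',266,120,57,80,7)]))
E
```

```text
[0.6024 0.082  0.2258] [[ 0.9759  0.218   0.0074]
 [ 0.218  -0.9759 -0.0043]
 [ 0.0062  0.0058 -1.    ]]
```

View pics/m2.png

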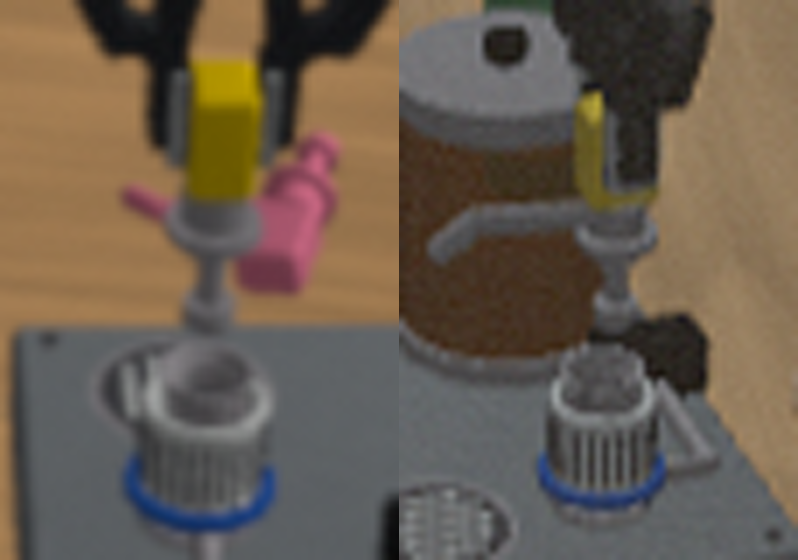

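```bash
python3 - <<'E'
from h import *
np.set_printoptions(precision=4,suppress=True)
S=load('s2')[2];D=load('d2')[2]
for n,a,b in [('flange',(213,230),(217,234)),('nose',(207,320),(215.5,318)),('mouth',(208,374),(204,366))]:
    print(n,*tri([(S,(285+a[0]/7,170+a[1]/7)),(D,(266+b[0]/7,120+b[1]/7))]))
X0=np.array([.6004,.0825,0])
for dz in (.178,.1385,.116):
    a=proj(S,X0+[0,0,dz]);b=proj(D,X0+[0,0,dz]);print(dz,(a-[285,170])*7,(b-[266,120])*7)
E
```

```text
flange [0.6038 0.0822 0.1771] [array([ 0., -0.]), array([0., 0.])]
nose [0.6036 0.0818 0.1382] [array([-0.1,  0.2]), array([-0.1, -0.2])]
mouth [0.6    0.0836 0.1131] [array([ 0.1, -0.1]), array([0. , 0.1])]
0.178 [215.5064 222.5245] [208.8246 232.2377]
0.1385 [209.142  315.7349] [206.7929 315.7271]
0.116 [205.6142 367.2686] [205.6646 361.9549]
```

Measured spout axis (0.6037, 0.082) against mouth (0.600, 0.083). I'll correct by -3.5 mm along tool x and -1.5 mm along tool y, then lower into the funnel.

Call:
apply_moves([
  {"tx": -0.35, "ty": -0.15, "tz": 0, "turn": 0.3, "jaw": -1},
  {"tx": -0.35, "ty": -0.15, "tz": 0.8, "turn": 0.3, "jaw": -1},
  {"tx": -0.35, "ty": -0.15, "tz": 1.6, "turn": 0.3, "jaw": -1},
  {"tx": -0.35, "ty": -0.15, "tz": 2.3, "turn": 0.3, "jaw": -1},
  {"tx": -0.35, "ty": -0.15, "tz": 3.0, "turn": 0.3, "jaw": -1},
])

```text
time_s: 8.62
position: [0.5986, 0.0825, 0.1946]
tool_rot: [[0.977, 0.213, 0.006], [0.213, -0.977, -0.004], [0.005, 0.006, -1.0]]
ft_force: [0.5, -0.1, -1.4]
grip_width: 0.0232
```

Call:
apply_moves([
  {"tx": 0, "ty": 0, "tz": 0.6, "turn": 0, "jaw": -1},
  {"tx": 0, "ty": 0, "tz": 1.2, "turn": 0, "jaw": -1},
  {"tx": 0, "ty": 0, "tz": 1.8, "turn": 0, "jaw": -1},
  {"tx": 0, "ty": 0, "tz": 2.4, "turn": 0, "jaw": -1},
  {"tx": 0, "ty": 0, "tz": 2.4, "turn": 0, "jaw": -1},
])

```text
time_s: 9.03
position: [0.5985, 0.0823, 0.17]
tool_rot: [[0.977, 0.213, 0.006], [0.213, -0.977, -0.005], [0.004, 0.006, -1.0]]
ft_force: [0.1, -0.5, -3.2]
grip_width: 0.0233
```

Call:
apply_moves([
  {"tx": 0, "ty": 0, "tz": 0.3, "turn": 0, "jaw": -1},
  {"tx": 0, "ty": 0, "tz": 0.6, "turn": 0, "jaw": -1},
  {"tx": 0, "ty": 0, "tz": 0.8, "turn": 0, "jaw": -1},
  {"tx": 0, "ty": 0, "tz": 0.8, "turn": 0, "jaw": -1},
])

```text
time_s: 9.37
position: [0.5988, 0.0824, 0.1636]
tool_rot: [[0.977, 0.213, 0.008], [0.213, -0.977, -0.005], [0.007, 0.006, -1.0]]
ft_force: [-4.7, 0.9, 13.4]
grip_width: 0.0234
```

```bash
python3 - <<'E'
from h import *
snap('scene','s3');snap('side','d3')
def crop(n,u,v,w,h,k): return cv2.resize(load(n)[0][v:v+h,u:u+w,::-1],None,fx=k,fy=k,interpolation=cv2.INTER_CUBIC)
cv2.imwrite('pics/m3.png',np.hstack([crop('s3',285,170,57,80,7),crop('d3',266,120,57,80,7)]))
s=telemetry.observe();print(s['position'],s['ft_force'])
E
```

```text
[0.59880583 0.08237297 0.16365947] [-4.20774505  0.14687882 12.5942669 ]
```

View pics/m3.png

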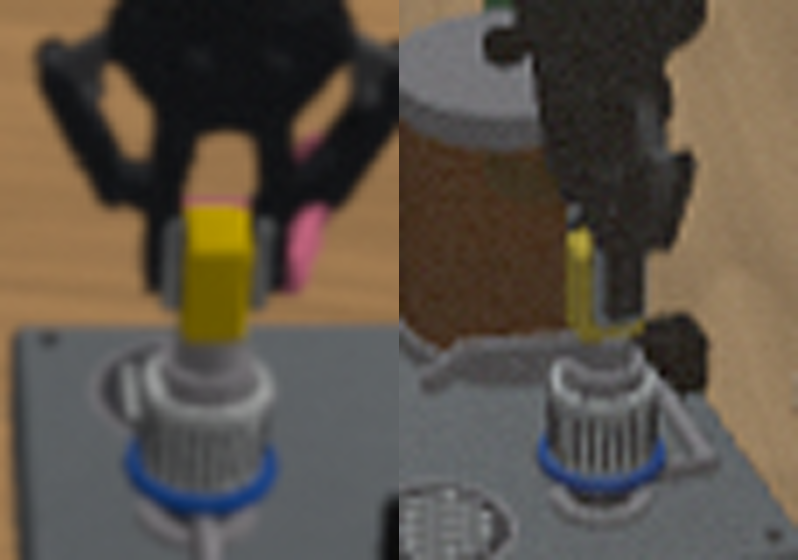

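The sleeve has sprung forward and the flange is seated. I'll release and retreat upward.

Call:
apply_moves([
  {"tx": 0, "ty": 0, "tz": 0, "turn": 0, "jaw": 0.2},
  {"tx": 0, "ty": 0, "tz": 0, "turn": 0, "jaw": 0.5},
  {"tx": 0, "ty": 0, "tz": 0, "turn": 0, "jaw": 0.5},
  {"tx": 0, "ty": 0, "tz": 0, "turn": 0, "jaw": 0.5},
  {"tx": 0, "ty": 0, "tz": 0, "turn": 0, "jaw": 0.5},
])

```text
time_s: 9.88
position: [0.5988, 0.0824, 0.1633]
tool_rot: [[0.977, 0.213, 0.007], [0.213, -0.977, -0.005], [0.006, 0.006, -1.0]]
ft_force: [-0.1, 0.0, -0.1]
grip_width: 0.0641
```

Call:
apply_moves([
  {"tx": 0, "ty": 0, "tz": -2, "turn": 0, "jaw": 0.5},
  {"tx": 0, "ty": 0, "tz": -5, "turn": 0, "jaw": 0.5},
  {"tx": 0, "ty": 0, "tz": -9, "turn": 0, "jaw": 0.5},
  {"tx": 0, "ty": 0, "tz": -12, "turn": 0, "jaw": 0.5},
  {"tx": 0, "ty": 0, "tz": -12, "turn": 0, "jaw": 0.5},
])

```text
time_s: 10.3
position: [0.5994, 0.0829, 0.29]
tool_rot: [[0.977, 0.213, 0.019], [0.213, -0.977, -0.005], [0.017, 0.009, -1.0]]
ft_force: [0.7, 0.5, 0.8]
grip_width: 0.064
```

Call:
apply_moves([
  {"tx": 0, "ty": 0, "tz": 0, "turn": 0, "jaw": 0.5},
  {"tx": 0, "ty": 0, "tz": 0, "turn": 0, "jaw": 0.5},
  {"tx": 0, "ty": 0, "tz": 0, "turn": 0, "jaw": 0.5},
  {"tx": 0, "ty": 0, "tz": 0, "turn": 0, "jaw": 0.5},
])

```text
time_s: 10.63
position: [0.5992, 0.0829, 0.2887]
tool_rot: [[0.977, 0.213, 0.017], [0.213, -0.977, -0.005], [0.015, 0.009, -1.0]]
ft_force: [-0.2, 0.1, -0.3]
grip_width: 0.0643
```

```bash
python3 - <<'E'
from h import *
im,d,p=snap('side','d4')
cv2.imwrite('pics/d4x.png',np.hstack([cv2.resize(im[120:200,240:320,::-1],None,fx=5,fy=5,interpolation=cv2.INTER_CUBIC),cv2.resize(im[220:300,240:320,::-1],None,fx=5,fy=5,interpolation=cv2.INTER_CUBIC)]))
s=telemetry.observe();print(s['position'],s['ft_force'],s['grip_width'])
t=np.array([.5267,.066,.12]);print('expected tip px in crop',(proj(p,t)-[240,120])*5)
E
```

```text
[0.59922808 0.08293208 0.288762  ] [ 0.18832243  0.50946515 -0.03728523] 0.06417586667538132
expected tip px in crop [153.95648429 274.51350165]
```

View pics/d4x.png

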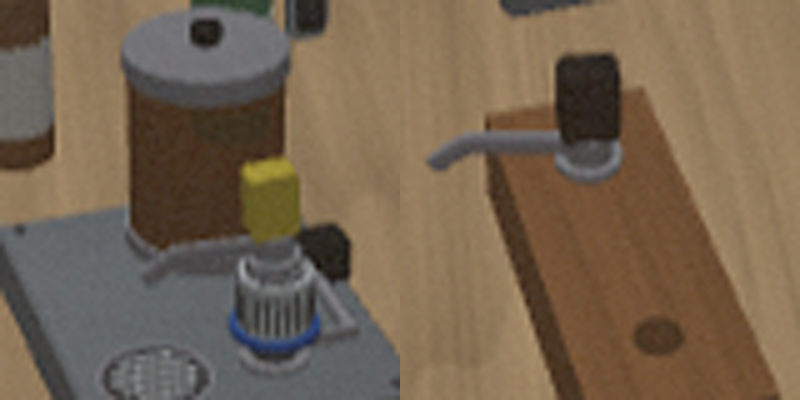

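The spout stands upright and locked, and the sleeve is forward. The tip is at about (152,276), where (154,275) was expected for over the tray. The black spout is untouched, so I'll hand the job in.

```bash
python3 -c "
from rig import close_job; print(close_job())"
```

```text
the job is handed in; nothing more can be done
None
```

The yellow spout is clipped onto the oil pump and locked, and I handed the job in after about 10.7 s of the 51 s allowed.

- **Sleeve:** I gripped it, pushed it back about 13 mm and let go. A picture showed it stayed caught.
- **Fitting:** I took the yellow spout from the rack and corrected a 3.5 mm offset over the coupler. I then pressed it home; the push peaked at about 13 N, above the stated 3–8 N, probably because the flange was already seated.
- **Final checks:**
  - The sleeve is forward again and the spout stands upright with its flange at the mouth.
  - The tip is within about 2 mm of its expected place over the drip tray, judged from the side view only.
  - The black spout is still in its rack and the wrist force is near zero.
- **Not re-checked:** I did not compare the jars, bottles, carton and lime with their starting places afterwards. No unexpected contact force showed up along the way.

The first move call was refused as invalid because it left out the gripper value; nothing moved. No check failed or disagreed.

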